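# Book in the green-banded parts carton with the barcode scanner

### The job

Take the barcode scanner out of its stand and book in the carton with the green band: hold the scanner level with its window straight above the middle of that carton's barcode, about 6 cm over it, and keep it still there for two seconds. Then set the scanner back in its stand the way it was, without dropping it. Do not scan the orange-banded carton, and do not shift either carton.

Things in the scene. Friction and masses are not known exactly. Their poses are not given: they have to be found in the camera images.
- scanner_grip (a point): Pistol barcode scanner, 0.2 kg, nose down: yellow/black upright head 46x46x90 mm, red window in its underside reading straight down; black level handle 30 mm wide (y), 28 tall. Point: handle centre, to grasp from above across y. x towards head, z up. Window centre at x +50, z -62 mm; head face at x +27, top at z +28; handle ends at x -78.
- stand_seat (a point): Grey stand fixed to the desk, base 190x90x10 mm. Point: where scanner_grip is when seated, axes then parallel to it (x to head, z up), 72 mm above desk. The nose goes in a 62x62 mm pocket, rim 12 mm high, centred 50 mm ahead (+x), floor 62 mm below the point; a post 22 mm wide at x -38 to -58 mm holds the handle up.
- green_label (a point): Target: centre of the white 46x60 mm barcode label on top of the brown carton with the green band. Carton 90 (x) x 110 (y) x 80 mm tall, 0.6 kg, loose on the desk. Point on the top face, 8 mm to +y of its middle (the band is at the -y end); z up.
- orange_label (a point): Not to be scanned: centre of the same kind of label on the brown carton with the orange band, 90 x 110 x 60 mm tall, 0.6 kg, loose; point on the top face, 8 mm to +y of its middle, z up. The two cartons may stand in either place.
There are look-alikes about, which are no part of the job. Leave any turquoise look-alike of the part that bears scanner_grip alone.

How it is judged:
By the outcome, as a careful person would: the job done as asked, in the order asked, and still so for the second after the job is handed in, with the robot touching nothing.
It also fails if it takes over 48 s, if anything falls off the work surface, if the arm or the gripper's body presses on something with over 40 N, if the wrist force passes 120 N, or if a joint passes its speed limit or range.

### The arm

A 7-joint arm with a two-finger parallel gripper is mounted at the origin on the work surface. World frame = base frame: x ahead of the robot, y to its left, z up, the work surface at z = 0. Lengths are in m, angles in rad, forces in N, time in s.
With the tool pointing down it reaches from about 0.425 to 0.95 m from the base axis. Payload 4.7 kg.
Tool frame: the origin (TCP) lies midway between the tips of the shut fingers; the grasp point (between the pads) lies 19 mm behind it (robot.grip_point_offset is the distance from the TCP to the grasp point, in m); z points along the fingers, y is the direction in which the jaws open and shut (so a half turn about z gives the same grasp; the last joint's range is limited). The gripper opens to 87 mm and grips with 3 to 60 N. Pads are 19 mm wide; open, the fingers measure 117 mm over their backs; the gripper's body (75 mm by 190 mm) begins 51 mm behind the grasp point.
Start: joints at [-1.138, 0.469, -0.049, 1.532, 0.024, 1.141, -0.082], TCP at [0.301, 0.604, 0.223] pointing down, gripper open.
Joint ranges: [-2.59, 2.59], [-0.33, 1.99], [-1.39, 1.29], [0.1, 2.45], [-1.04, 4.18], [0.21, 1.99], [-2.66, 2.66]. Speed limits (rad/s): [2.57, 2.57, 3.14, 3.14, 3.14, 3.14, 3.14].

### API

Orientations are given as a unit quaternion [x, y, z, w].
In Python, from rig import robot, eyes, ticket, spotter gives the robot as it stands.
- The arm moves only by the tool move_arm, never from a script. Its argument "plan" is a list that holds one entry, the list of rows, each a list of 5 numbers: the shift along the tool's x, y, z as a fraction of full scale, then the turn about the tool's z as a fraction of full scale, then the opening, from 0 (shut) to 1 (fully open). In form: [[[tx, ty, tz, spin, grip], ...]]. A call has exactly 5 rows; each row is the pose to reach, as a shift and turn from the pose commanded when the call began, along the tool's axes at that moment; what a row does not reach only later rows make up. Full scale, the value 1, is 400 mm for a shift and 45 degrees for a turn. A row lasts 1/8 s, in which the tool goes at most 62.5 mm and 10.7 degrees, less where a joint would pass 70% of its speed; a pose out of reach is approached as far as the arm can. A call with a number of a shift or a turn outside -1 to 1 is refused whole. A call with a gripper value outside its range is refused whole. The fingers move at their own pace and stop on an object; "force" is the grip in N (left out, the last holds). Time passes only in rows, so rows that repeat a pose let the fingers close, or fill a call up. It gives the time, the measured TCP pose, the force and the opening at its end, in the units of the state.
- robot.read_state(): the state, without advancing time (a new reading comes with each control period).
- eyes.snapshot(name): name is "side" or "top"; returns (picture, depth): 420x560x3 uint8, red, green, blue; 420x560 float32, m along the optical axis (not along the pixel's ray), 0 where there is no reading.
- eyes.camera_info(name): a dict with "intrinsics" (3x3 intrinsics, pixels), "origin" and "orientation" of the camera in the world. Camera axes: x right, y down, z forward; pixel columns grow to the right and rows downward; lengths in m; the calibration is good to about 2 mm. A picture is of the moment at which its call begins. camera_info takes no time and is no camera call.
- ticket.hand_in(): hands the job in, once; it reports no verdict.
Trained networks look in the newest picture that a camera, given by its name, has taken for a name from the list of things; names that differ only in an ending like _2 or _b are one class to them, and where a whole thing is asked for, a point or a joint stands for the part that bears it (a point fixed in the world has none). Each returns a list of dicts, best first, with "p" (0 to 1); they miss things now and then, are a little off and sometimes report something else, mostly with a low value. They report only what shows in the picture. A call takes as long as a camera call. They do not tell look-alikes from the thing itself.
- spotter.regions_of(camera, label): "region" (420x560 bool, what is visible of it) and "extent" ([left, top, right, bottom] in pixels, round what is visible of it).
The state is a dict: "clock": time; "joint_pos": joint angles; "joint_vel": joint speeds; "tau": joint torques, N m; "ee_pos": TCP position; "orientation": TCP orientation; "ft_force": force on the tool from outside, world axes, zero at the start; "ft_torque": the same for the moment, N m; "grip_width": finger opening in m.
Only numpy, scipy, OpenCV 4.12 (cv2) and the standard library are available. Lean on these libraries where they do the work, as an engineer would, in place of code of your own. Each camera call takes 0.05 s, during which the arm holds its last target. There are 200 camera calls.

## Working session

There is one attempt and no reset: what is moved stays moved. The work goes in short steps, Python scripts to look and compute and a tool call to move; the robot and the scene stay as the last step left them, time stands still between calls to the robot, and variables do not carry over. Pictures are saved under pics/ and viewed, about 8 in all and at most 12, crops included, and the job is handed in when it is done.

Besides the shell and the picture viewer there is one more tool, called after ">>>" as name(argument=value, ...) on one line, values as JSON. move_arm: Moves the arm, as the interface text tells. Its arguments: {"type":"object","properties":{"plan":{"type":"array","items":{"type":"array","items":{"type":"array","items":{"type":"number","minimum":-1,"maximum":1}}}},"force":{"type":"number"}},"required":["plan"]}

```bash
mkdir -p pics; cat > h.py <<'E'
import numpy as np,cv2
from scipy.spatial.transform import Rotation as R
from rig import robot,eyes,ticket,spotter
def cloud(cam,d):
    i=eyes.camera_info(cam);K=np.array(i['intrinsics'])
    o=i['orientation'];Rm=R.from_quat(o).as_matrix() if np.size(o)==4 else np.array(o)
    v,u=np.mgrid[:d.shape[0],:d.shape[1]]
    P=np.stack([(u-K[0,2])/K[0,0]*d,(v-K[1,2])/K[1,1]*d,d],-1)@Rm.T+np.array(i['origin'])
    P[d==0]=np.nan
    return P
def save(n,im): cv2.imwrite('pics/'+n,im[...,::-1])
E
python3 - <<'E'
from h import *
for c in ['top','side']:
    im,d=eyes.snapshot(c);save(c+'0.png',im);np.savez(c+'0',im=im,d=d)
    P=cloud(c,d)
    for l in ['scanner_grip','green_label','orange_label','stand_seat']:
        try:
          for r in spotter.regions_of(c,l)[:4]:
            m=r['region'];Q=P[m];print(c,l,round(r['p'],2),r['extent'],m.sum(),np.nanmedian(Q,0).round(3),np.nanmin(Q,0).round(3),np.nanmax(Q,0).round(3))
        except Exception as e: print(c,l,e)
print(robot.read_state(), eyes.camera_info('top'))
E
```

```text
top scanner_grip 0.81 [329.4, 178.9, 352.3, 230.7] 772 [ 0.492 -0.219  0.085] [ 0.404 -0.258  0.004] [ 0.558 -0.183  0.107]
top scanner_grip 0.79 [375.3, 242.9, 427.2, 279.7] 894 [ 0.346 -0.434  0.038] [ 0.279 -0.478 -0.004] [ 0.381 -0.332  0.055]
top green_label 0.77 [156.4, 177.8, 195.5, 212.1] 1477 [0.5   0.265 0.079] [ 0.459  0.215 -0.008] [0.574 0.341 0.089]
top green_label 0.26 [327.6, 180.8, 351.0, 232.5] 698 [ 0.491 -0.218  0.086] [ 0.404 -0.258  0.005] [ 0.558 -0.183  0.107]
top orange_label 0.59 [233.3, 167.8, 271.8, 203.3] 1243 [0.55  0.044 0.059] [ 0.508 -0.013  0.   ] [0.603 0.1   0.07 ]
top stand_seat 0.84 [316.8, 176.0, 359.4, 243.4] 1251 [ 0.476 -0.207  0.01 ] [ 0.386 -0.283 -0.007] [ 0.592 -0.155  0.102]
top stand_seat 0.38 [231.6, 166.1, 269.3, 200.1] 1164 [0.552 0.044 0.06 ] [ 0.508 -0.011  0.009] [0.603 0.1   0.07 ]
side scanner_grip 0.9 [322.6, 294.4, 366.5, 360.7] 1380 [ 0.342 -0.443  0.039] [ 0.279 -0.483 -0.002] [ 0.397 -0.333  0.054]
side scanner_grip 0.73 [306.2, 212.5, 348.6, 257.6] 860 [ 0.503 -0.227  0.087] [ 0.404 -0.249 -0.001] [ 0.624 -0.148  0.107]
si
[... 809 characters left out ...]
1, -8.04200163e-02, -2.36226279e+01,
       -6.11469685e-02,  3.18714289e-02,  4.08537085e-05]), 'ee_pos': array([0.30071024, 0.60430599, 0.22253213]), 'orientation': array([ 2.28874034e-01,  9.73456047e-01,  7.84621493e-06, -1.52444066e-05]), 'ft_force': array([0.83980485, 0.67823449, 0.13025738]), 'ft_torque': array([-0.01637237, -0.06073765, -0.01370498]), 'grip_width': 0.08726120592402095} {'intrinsics': array([[487.62126381,   0.        , 282.66789667],
       [  0.        , 487.62126381, 211.42369965],
       [  0.        ,   0.        ,   1.        ]]), 'origin': array([ 0.19791661, -0.07173808,  1.4521728 ]), 'orientation': array([ 0.71108986, -0.69664282,  0.06302514, -0.07118856])}
```

```bash
python3 -c "
import cv2,numpy as np
a=cv2.imread('pics/top0.png');b=cv2.imread('pics/side0.png')
cv2.imwrite('pics/both0.png',cv2.resize(np.vstack([a,b]),None,fx=.7,fy=.7))"
```

```text
(no output)
```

View pics/top0.png

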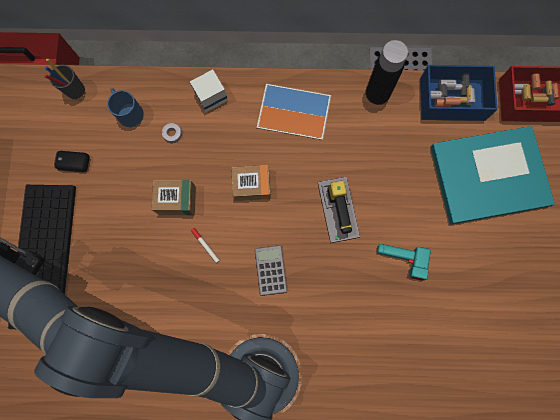

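View pics/side0.png

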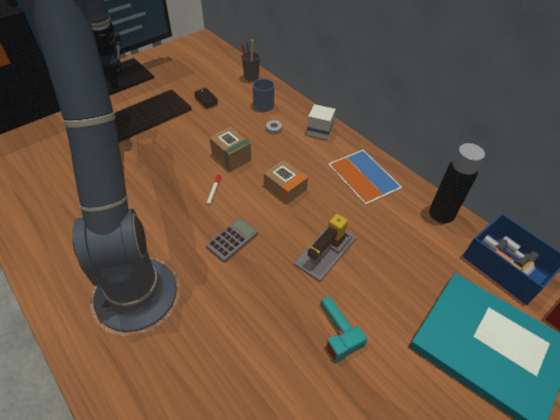

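The top view shows the seated yellow/black scanner at about (340,208), with its head at (340,187). The turquoise look-alike is at (405,258), the green-banded carton at (173,196) and the orange one at (250,183).

Things that could be mistaken for the scanner are the turquoise one (405,258), the bottle (385,75) and the marker (205,245). I choose (340,208).

```bash
python3 - <<'E'
from h import *
def rect(n,pts):
    (c,s,a)=cv2.minAreaRect(pts.astype(np.float32));print(n,len(pts),np.round(c,4),np.round(s,4),round(a,1))
for c in ['top','side']:
    z=np.load(c+'0.npz');im=z['im'];P=cloud(c,z['d']);hsv=cv2.cvtColor(im,cv2.COLOR_RGB2HSV)
    X,Y,Z=P[...,0],P[...,1],P[...,2]
    box=lambda x0,x1,y0,y1,z0,z1:(X>x0)&(X<x1)&(Y>y0)&(Y<y1)&(Z>z0)&(Z<z1)
    print(c,'desk z',np.nanmedian(Z[box(.3,.42,-.15,.1,-.02,.02)]))
    clean=lambda m:cv2.morphologyEx(m.astype(np.uint8),cv2.MORPH_OPEN,np.ones((3,3)))>0
    m=clean(box(.38,.62,-.3,-.13,.0955,.108));rect('head',P[m][:,:2]);print(np.median(P[m],0))
    m=clean(box(.38,.62,-.3,-.13,.078,.0945));p=P[m];rect('handle',p[:,:2]);print(np.median(p,0))
    q=p[:,:2]-p[:,:2].mean(0);w=np.linalg.svd(q,full_matrices=0)[2][0];w*=np.sign(w[0]);print('handle axis deg',np.degrees(np.arctan2(w[1],w[0])),'len',np.percentile(q@w,[1,99]),'mean',p.mean(0))
    m=box(.37,.62,-.3,-.13,.005,.03);rect('stand',P[m][:,:2])
    for n,zt,b in [('green',.08,(.42,.6,.18,.36)),('orange',.06,(.48,.63,-.04,.13))]:
        m=clean(box(*b,zt-.006,zt+.006));rect(n,P[m][:,:2]);print(np.median(P[m],0))
        k=clean(m&(hsv[...,1]<60)&(hsv[...,2]>120));k=cv2.morphologyEx((m&(hsv[...,1]<70)).astype(np.uint8),cv2.MORPH_CLOSE,np.ones((5,5)))
        nl,L,st,_=cv2.connectedComponentsWithStats(k);i=1+st[1:,4].argmax();rect(n+' label',P[(L==i)&m][:,:2])
im=np.load('top0.npz')['im']
save('crop.png',np.hstack([cv2.resize(im[165:255,300:440],None,fx=4,fy=4,interpolation=2),cv2.resize(im[150:240,145:205],None,fx=4,fy=4,interpolation=2)]))
E
```

```text
top desk z 0.00039299705492323866
head 121 [ 0.5296 -0.2097] [0.0345 0.0391] 8.5
[ 0.52693086 -0.20618302  0.09973862]
handle 372 [ 0.4584 -0.225 ] [0.1078 0.0299] 11.7
[ 0.45797882 -0.22475954  0.0850518 ]
handle axis deg 12.437414579663619 len [-0.05287288  0.0527372 ] mean [ 0.45852944 -0.22437526  0.08498366]
stand 1180 [ 0.495  -0.2165] [0.1674 0.2484] 89.6
green 1067 [0.5042 0.2711] [0.0909 0.1105] 0.9
[0.50532315 0.27165889 0.07963765]
green label 357 [0.5015 0.2756] [0.0592 0.0699] 1.6
orange 1000 [0.5573 0.045 ] [0.0917 0.1099] 4.3
[0.55481103 0.04417627 0.05989486]
orange label 297 [0.5575 0.0527] [0.048  0.0612] 4.5
side desk z 0.0026135166145597744
head 176 [ 0.5312 -0.2099] [0.0425 0.0407] 15.4
[ 0.52908245 -0.21133343  0.10122012]
handle 408 [ 0.4626 -0.2273] [0.1143 0.039 ] 13.9
[ 0.45981252 -0.22766     0.08730702]
handle axis deg 11.405314564805673 len [-0.05384855  0.05539504] mean [ 0.46084698 -0.22673926  0.08693703]
stand 1313 [ 0.4948 -0.215 ] [0.1697 0.2482] 89.8
green 560 [0.508 0.271] [0.0948 0.1143] 1.3
[0.5042184  0.26340618 0.08244939]
green label 259 [0.5048 0.2639] [0.0912 0.0902] 4.2
orange 674 [0.5585 0.0454] [0.0963 0.1128] 4.5
[0.55146806 0.03603607 0.06237998]
orange label 169 [0.5592 0.0521] [0.049  0.0623] 8.0
```

View pics/crop.png

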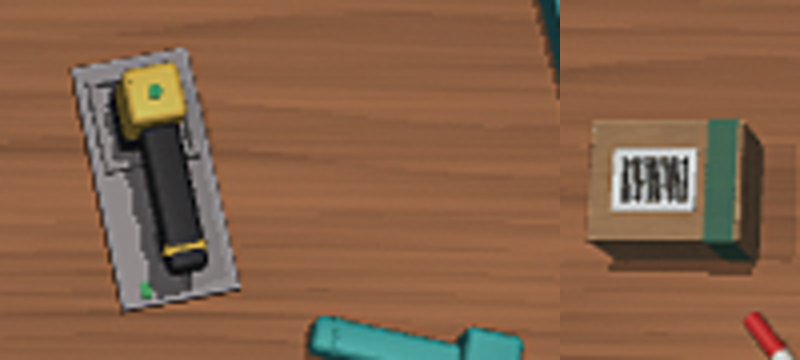

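The crop confirms it: the yellow/black scanner is seated with its head towards +x, and the carton has the green band. I estimate the grip point at (0.4845,-0.220,0.072) with yaw 12°, and the green label at about (0.505,0.279,0.08). Setting out now.

>>> move_arm(plan=[[[-0.16, -0.06, 0, 0.2, 1], [-0.3, -0.13, 0, 0.4, 1], [-0.44, -0.19, 0, 0.6, 1], [-0.58, -0.26, 0, 0.8, 1], [-0.72, -0.32, 0, 1, 1]]], force=25)

```text
clock: 1.12
ee_pos: [0.5007, 0.362, 0.2229]
orientation: [0.586, 0.81, 0.0, -0.0]
ft_force: [0.7, 0.3, 0.1]
grip_width: 0.0872
```

```bash
cat >> h.py <<'E'
def to(x,y,z,yaw,s=None):
    "fractions to reach TCP x,y,z with tool y-axis at world angle yaw(deg)"
    s=s or robot.read_state();Rm=R.from_quat(s['orientation']).as_matrix()
    d=Rm.T@(np.array([x,y,z])-s['ee_pos'])/.4
    a=np.degrees(np.arctan2(Rm[1,1],Rm[0,1]))
    print('t',s['clock'],'tcp',s['ee_pos'].round(4),'yaw',a.round(2),'down',Rm[:,2].round(4),'w',round(s['grip_width'],4),'F',s['ft_force'].round(1),'q',s['joint_pos'].round(2))
    print('  ->',d.round(4),'spin',round(((a-yaw+180)%360-180)/45,4))
E
python3 -c "
from h import *
to(.53,.05,.22,-27);to(.4845,-.22,.18,-78)"
```

```text
t 1.125 tcp [0.5007 0.362  0.2229] yaw 18.26 down [ 5.e-04  7.e-04 -1.e+00] w 0.0872 F [0.7 0.3 0.1] q [-0.84  0.37  0.2   1.69 -0.08  1.09 -0.3 ]
  -> [-0.7637 -0.1747  0.0068] spin 1.0058
t 1.125 tcp [0.5007 0.362  0.2229] yaw 18.26 down [ 5.e-04  7.e-04 -1.e+00] w 0.0872 F [0.7 0.3 0.1] q [-0.84  0.37  0.2   1.69 -0.08  1.09 -0.3 ]
  -> [-1.3692 -0.4943  0.1063] spin 2.1391
```

>>> move_arm(plan=[[[-0.15, -0.035, 0, 0.2, 1], [-0.3, -0.07, 0, 0.4, 1], [-0.45, -0.105, 0, 0.6, 1], [-0.6, -0.14, 0, 0.8, 1], [-0.76, -0.175, 0, 1, 1]]])

```text
clock: 1.75
ee_pos: [0.5297, 0.0544, 0.2229]
orientation: [0.851, 0.525, 0.001, -0.0]
ft_force: [1.5, 0.3, -1.1]
grip_width: 0.0867
```

```bash
python3 -c "
from h import *
to(.4845,-.22,.16,-78)"
```

```text
t 1.75 tcp [0.5297 0.0544 0.2229] yaw -26.73 down [ 1.e-03  7.e-04 -1.e+00] w 0.0867 F [ 1.5  0.3 -1.1] q [-0.57  0.24  0.47  1.89 -0.13  1.03 -0.52]
  -> [-0.6636  0.2075  0.1568] spin 1.1394
```

>>> move_arm(plan=[[[-0.14, 0.045, 0.03, 0.2, 1], [-0.28, 0.09, 0.06, 0.4, 1], [-0.42, 0.13, 0.09, 0.6, 1], [-0.56, 0.17, 0.12, 0.8, 1], [-0.664, 0.207, 0.15, 1, 1]]])

```text
clock: 2.38
ee_pos: [0.4847, -0.221, 0.1627]
orientation: [0.987, 0.158, 0.001, 0.0]
ft_force: [1.0, -0.4, -1.2]
grip_width: 0.0871
```

```bash
python3 - <<'E'
from h import *
to(.4845,-.22,.16,-78)
im,d=eyes.snapshot('side');im2,d2=eyes.snapshot('top')
save('s1.png',np.hstack([cv2.resize(im[150:300,240:400],None,fx=2.5,fy=2.5),cv2.resize(im2[140:290,260:420],None,fx=2.5,fy=2.5)]))
E
```

```text
t 2.375 tcp [ 0.4847 -0.221   0.1627] yaw -71.86 down [ 1.1e-03 -2.0e-04 -1.0e+00] w 0.0871 F [ 1.  -0.4 -1.2] q [-0.21  0.36  0.71  1.97 -0.29  0.92 -0.61]
  -> [ 0.0003 -0.0025  0.0066] spin 0.1364
```

View pics/s1.png

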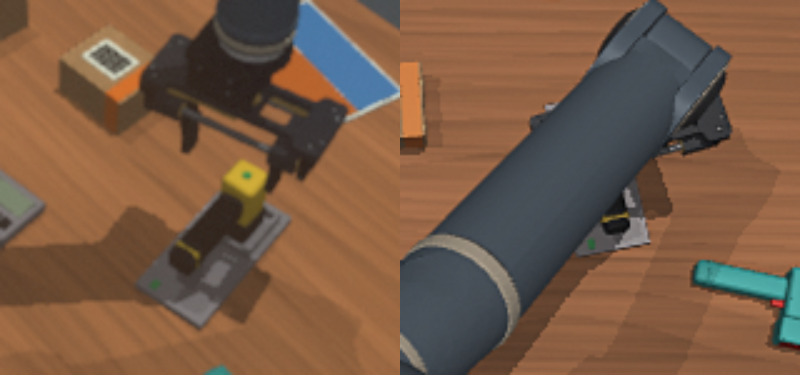

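The side view shows the open fingers straddling the seated scanner. Next I finish the spin and go down.

>>> move_arm(plan=[[[0, -0.002, 0.0, 0.137, 1], [0, -0.002, 0.09, 0.137, 1], [0, -0.002, 0.18, 0.137, 1], [0, -0.002, 0.25, 0.137, 1], [0, -0.002, 0.274, 0.137, 1]]])

```text
clock: 3.1
ee_pos: [0.4847, -0.2165, 0.0517]
orientation: [0.994, 0.109, -0.001, -0.001]
ft_force: [-0.9, 0.5, 0.0]
grip_width: 0.0873
```

```bash
python3 - <<'E'
from h import *
to(.4845,-.22,.053,-78)
im,d=eyes.snapshot('side')
P=cloud('side',d)
save('s2.png',cv2.resize(im[170:300,260:400],None,fx=4,fy=4))
E
```

```text
t 3.1 tcp [ 0.4847 -0.2165  0.0517] yaw -77.52 down [-0.0023  0.0014 -1.    ] w 0.0873 F [-0.9  0.5  0. ] q [-0.13  0.52  0.61  2.05 -0.46  0.71 -0.57]
  -> [-0.0024  0.0084 -0.0034] spin 0.0106
```

View pics/s2.png

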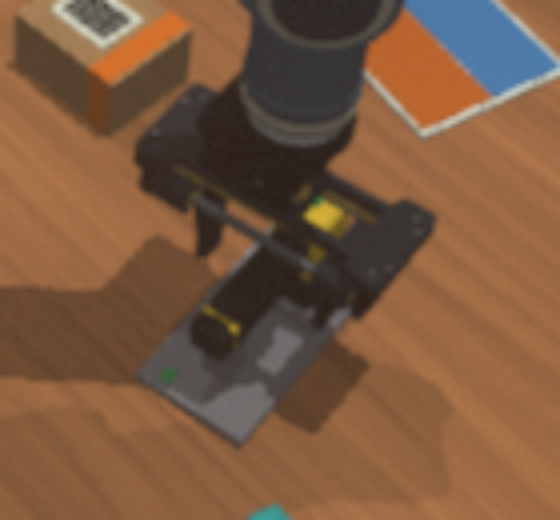

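>>> move_arm(plan=[[[0, 0, 0, 0, 1], [0, 0, 0, 0, 1], [0, 0, 0, 0, 1], [0, 0, 0, 0, 1], [0, 0, 0, 0, 1]]])

```text
clock: 3.78
ee_pos: [0.4853, -0.2178, 0.0531]
orientation: [0.994, 0.108, 0.0, -0.0]
ft_force: [-0.6, 0.4, 0.3]
grip_width: 0.0872
```

```bash
python3 -c "
from h import *
to(.4845,-.22,.053,-78)"
```

```text
t 3.775 tcp [ 0.4853 -0.2178  0.0531] yaw -77.62 down [ 3.e-04  1.e-04 -1.e+00] w 0.0872 F [-0.6  0.4  0.3] q [-0.13  0.52  0.62  2.05 -0.46  0.71 -0.57]
  -> [-0.0031  0.0051  0.0001] spin 0.0085
```

>>> move_arm(plan=[[[0, 0.004, 0, 0.005, 1], [0, 0.004, 0, 0.005, 0.6], [0, 0.004, 0, 0.005, 0.45], [0, 0.004, 0, 0.005, 0.38], [0, 0.004, 0, 0.005, 0.35]]], force=35)

```text
clock: 4.4
ee_pos: [0.4855, -0.2193, 0.0529]
orientation: [0.994, 0.106, 0.0, -0.0]
ft_force: [0.7, 0.7, 0.1]
grip_width: 0.0551
```

>>> move_arm(plan=[[[0, 0, 0, 0, 0.2], [0, 0, 0, 0, 0], [0, 0, 0, 0, 0], [0, 0, 0, 0, 0], [0, 0, 0, 0, 0]]])

```text
clock: 5.03
ee_pos: [0.4855, -0.2195, 0.0529]
orientation: [0.994, 0.106, 0.0, 0.0]
ft_force: [-0.5, -0.7, -0.4]
grip_width: 0.0299
```

```bash
python3 -c "
from h import *
to(.4845,-.22,.053,-78)"
```

```text
t 5.025 tcp [ 0.4855 -0.2195  0.0529] yaw -77.85 down [ 1.e-04 -1.e-04 -1.e+00] w 0.0299 F [-0.5 -0.7 -0.4] q [-0.13  0.52  0.62  2.05 -0.46  0.71 -0.57]
  -> [-0.0028  0.0007 -0.0002] spin 0.0032
```

Gripped at 29.9 mm with no side force. Now lifting.

>>> move_arm(plan=[[[0, 0, -0.03, 0, 0], [0, 0, -0.09, 0, 0], [0, 0, -0.18, 0, 0], [0, 0, -0.28, 0, 0], [0, 0, -0.36, 0, 0]]])

```text
clock: 5.65
ee_pos: [0.4854, -0.2194, 0.1989]
orientation: [0.994, 0.106, 0.001, -0.0]
ft_force: [1.0, 1.5, -1.2]
grip_width: 0.0299
```

```bash
python3 - <<'E'
from h import *
to(.4855,-.2195,.2,-78)
im,d=eyes.snapshot('side');save('s3.png',cv2.resize(im[140:300,240:400],None,fx=3.5,fy=3.5))
P=cloud('side',d)
hsv=cv2.cvtColor(im,cv2.COLOR_RGB2HSV);m=(hsv[...,0]>20)&(hsv[...,0]<35)&(hsv[...,1]>140)&(P[...,2]>.1)&(P[...,1]<-.1)&(P[...,1]>-.3)&(P[...,0]<.7)
print(m.sum(),np.median(P[m],0),P[m].min(0),P[m].max(0))
E
```

```text
t 5.65 tcp [ 0.4854 -0.2194  0.1989] yaw -77.86 down [ 1.e-03  2.e-04 -1.e+00] w 0.0299 F [ 1.   1.5 -1.2] q [-0.27  0.32  0.77  1.93 -0.26  0.99 -0.74]
  -> [ 0.0001  0.0003 -0.0027] spin 0.0031
34 [ 0.42528987 -0.23079243  0.23302244] [ 0.41803983 -0.24545542  0.19194777] [ 0.52941886 -0.19873024  0.23831132]
```

View pics/s3.png

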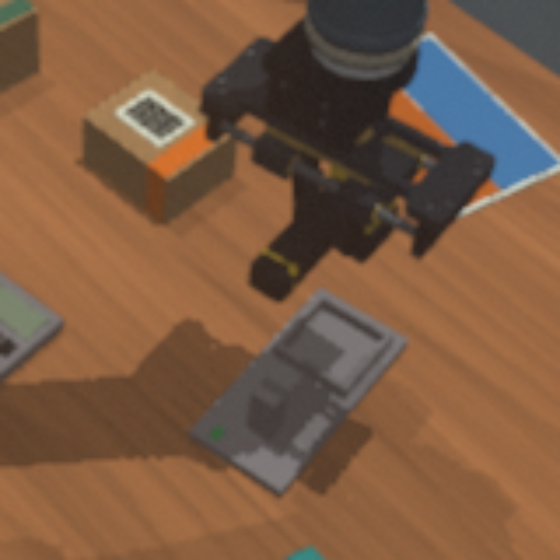

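The scanner is out of the stand, level and held. The orange carton is clear at crop (155,145). I'll carry it high, staying to the robot side of the orange carton.

>>> move_arm(plan=[[[0.001, -0.02, -0.04, 0, 0], [0.004, -0.07, -0.11, 0, 0], [0.01, -0.15, -0.19, 0, 0], [0.016, -0.24, -0.25, 0, 0], [0.022, -0.34, -0.28, 0, 0]]])

```text
clock: 6.32
ee_pos: [0.4649, -0.0833, 0.3098]
orientation: [0.994, 0.106, 0.0, -0.0]
ft_force: [0.5, 0.7, -1.1]
grip_width: 0.0296
```

```bash
python3 -c "
from h import *
to(.445,.05,.32,-77.85)
to(.457,.2685,.3,-77.85)"
```

```text
t 6.325 tcp [ 0.4649 -0.0833  0.3098] yaw -77.88 down [ 2.e-04  5.e-04 -1.e+00] w 0.0296 F [ 0.5  0.7 -1.1] q [-0.61  0.04  0.74  1.9  -0.03  1.2  -1.22]
  -> [ 0.0214 -0.3362 -0.0254] spin -0.0006
t 6.325 tcp [ 0.4649 -0.0833  0.3098] yaw -77.88 down [ 2.e-04  5.e-04 -1.e+00] w 0.0296 F [ 0.5  0.7 -1.1] q [-0.61  0.04  0.74  1.9  -0.03  1.2  -1.22]
  -> [ 0.1654 -0.864   0.0249] spin -0.0006
```

>>> move_arm(plan=[[[0.004, -0.08, -0.01, 0, 0], [0.01, -0.17, -0.02, 0, 0], [0.016, -0.25, -0.025, 0, 0], [0.021, -0.335, -0.025, 0, 0], [0.05, -0.43, -0.02, 0, 0]]])

```text
clock: 6.95
ee_pos: [0.4474, 0.0886, 0.3166]
orientation: [0.994, 0.106, -0.001, -0.0]
ft_force: [1.0, 0.0, -1.1]
grip_width: 0.0296
```

```bash
python3 -c "
from h import *
to(.457,.2685,.26,-77.85)"
```

```text
t 6.95 tcp [0.4474 0.0886 0.3166] yaw -77.87 down [-1.6e-03  1.0e-04 -1.0e+00] w 0.0296 F [ 1.   0.  -1.1] q [-0.82  0.01  0.54  1.92 -0.    1.22 -1.63]
  -> [ 0.1182 -0.4347  0.1416] spin -0.0005
```

>>> move_arm(plan=[[[0.026, -0.1, 0.02, 0, 0], [0.055, -0.21, 0.06, 0, 0], [0.085, -0.32, 0.1, 0, 0], [0.108, -0.4, 0.13, 0, 0], [0.118, -0.435, 0.142, 0, 0]]])

```text
clock: 7.58
ee_pos: [0.4566, 0.2696, 0.2586]
orientation: [0.994, 0.107, -0.002, 0.001]
ft_force: [0.4, 0.1, -1.2]
grip_width: 0.0296
```

```bash
python3 - <<'E'
from h import *
to(.457,.2685,.183,-77.85)
for c,(a,b,e,f) in {'side':(70,230,150,340),'top':(120,280,100,290)}.items():
    im,d=eyes.snapshot(c);np.savez(c+'4',im=im,d=d);save('x4%s.png'%c,cv2.resize(im[a:b,e:f],None,fx=2,fy=2))
a=[cv2.imread('pics/x4%s.png'%c) for c in('side','top')];cv2.imwrite('pics/x4.png',np.hstack(a))
P=cloud('side',np.load('side4.npz')['d']);X,Y,Z=P[...,0],P[...,1],P[...,2]
m=(X>.42)&(X<.6)&(Y>.18)&(Y<.36)&(abs(Z-.082)<.006)
m=cv2.morphologyEx(m.astype(np.uint8),cv2.MORPH_OPEN,np.ones((3,3)))>0
print(cv2.minAreaRect(P[m][:,:2].astype(np.float32)),m.sum())
E
```

```text
t 7.575 tcp [0.4566 0.2696 0.2586] yaw -77.67 down [-0.0029 -0.0022 -1.    ] w 0.0296 F [ 0.4  0.1 -1.2] q [-0.97  0.2   0.42  1.85 -0.09  1.11 -1.87]
  -> [0.001  0.0025 0.1891] spin 0.0041
((0.5072672367095947, 0.2720485031604767), (0.09233791381120682, 0.11515544354915619), 0.2529141902923584) 625
```

View pics/x4.png

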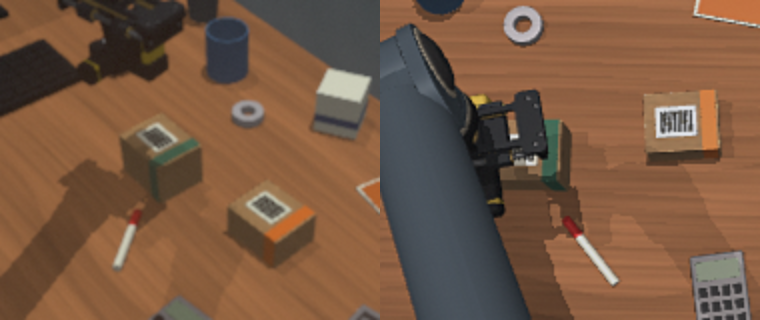

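Both cartons are undisturbed, and the scanner hangs above the green one. Going down to 6 cm over the label.

>>> move_arm(plan=[[[0, 0.001, 0.02, 0, 0], [0, 0.002, 0.06, 0, 0], [0, 0.002, 0.12, 0, 0], [0, 0.002, 0.165, 0, 0], [0, 0.002, 0.189, 0, 0]]])

```text
clock: 8.3
ee_pos: [0.458, 0.2656, 0.1831]
orientation: [0.994, 0.105, -0.001, 0.001]
ft_force: [-0.4, -0.2, -1.6]
grip_width: 0.0295
```

>>> move_arm(plan=[[[0, 0, 0, 0, 0], [0, 0, 0, 0, 0], [0, 0, 0, 0, 0], [0, 0, 0, 0, 0], [0, 0, 0, 0, 0]]])

```text
clock: 8.93
ee_pos: [0.4586, 0.2672, 0.1848]
orientation: [0.994, 0.106, 0.0, -0.0]
ft_force: [1.0, 0.3, -1.8]
grip_width: 0.0296
```

```bash
python3 - <<'E'
from h import *
to(.457,.2685,.183,-77.85)
a,b,e,f=70,210,150,310
im,d=eyes.snapshot('side');save('s5.png',cv2.resize(im[a:b,e:f],None,fx=3.5,fy=3.5))
P=cloud('side',d);X,Y,Z=P[...,0],P[...,1],P[...,2];s=robot.read_state();Rm=R.from_quat(s['orientation']).as_matrix()
print('window',s['ee_pos']+Rm@[.05,0,.043])
m=(X>.42)&(X<.6)&(Y>.18)&(Y<.36)&(abs(Z-.082)<.006)
m=cv2.morphologyEx(m.astype(np.uint8),cv2.MORPH_OPEN,np.ones((3,3)))>0
print(cv2.minAreaRect(P[m][:,:2].astype(np.float32)),m.sum())
# handle/head points in tool frame
Q=(P.reshape(-1,3)-s['ee_pos'])@Rm
h=(abs(Q[:,1])<.012)&(Q[:,0]<-.045)&(Q[:,0]>-.09)&(Q[:,2]<0)&(Q[:,2]>-.05)
print('handle top in tool frame z (exp -.033)',h.sum(),np.median(Q[h],0))
E
```

```text
t 8.925 tcp [0.4586 0.2672 0.1848] yaw -77.84 down [ 3.e-04  4.e-04 -1.e+00] w 0.0296 F [ 1.   0.3 -1.8] q [-0.94  0.28  0.41  1.94 -0.14  0.95 -1.83]
  -> [-0.0032 -0.004   0.0044] spin 0.0002
window [0.50747015 0.27767054 0.1417075 ]
((0.5077178478240967, 0.27181604504585266), (0.09407749772071838, 0.11264613270759583), 0.5256482362747192) 610
handle top in tool frame z (exp -.033) 118 [-0.06894569  0.00434297 -0.03306025]
```

View pics/s5.png

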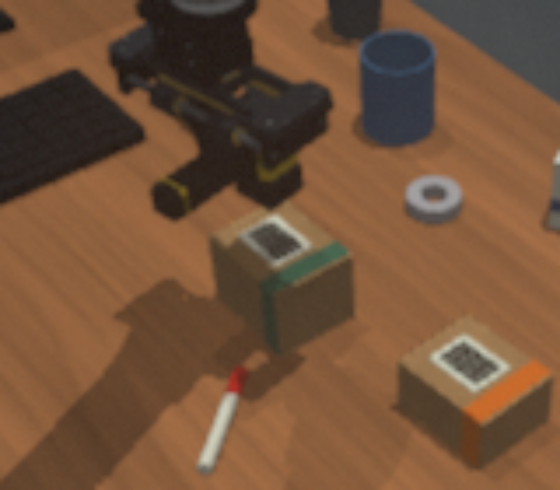

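The scanner is level, and the window is about 2 mm off the label centre and 61.7 mm up. I'll make a small trim, then hold for about 3 s.

>>> move_arm(plan=[[[-0.003, -0.004, 0.004, 0, 0], [-0.003, -0.004, 0.004, 0, 0], [-0.003, -0.004, 0.004, 0, 0], [-0.003, -0.004, 0.004, 0, 0], [-0.003, -0.004, 0.004, 0, 0]]])

```text
clock: 9.6
ee_pos: [0.457, 0.2684, 0.183]
orientation: [0.994, 0.106, 0.0, -0.0]
ft_force: [0.9, 0.5, -1.6]
grip_width: 0.0298
```

>>> move_arm(plan=[[[0, 0, 0, 0, 0], [0, 0, 0, 0, 0], [0, 0, 0, 0, 0], [0, 0, 0, 0, 0], [0, 0, 0, 0, 0]]])

```text
clock: 10.22
ee_pos: [0.457, 0.2684, 0.1829]
orientation: [0.994, 0.106, -0.0, -0.0]
ft_force: [0.2, -1.1, -1.4]
grip_width: 0.0295
```

>>> move_arm(plan=[[[0, 0, 0, 0, 0], [0, 0, 0, 0, 0], [0, 0, 0, 0, 0], [0, 0, 0, 0, 0], [0, 0, 0, 0, 0]]])

```text
clock: 10.85
ee_pos: [0.457, 0.2684, 0.1829]
orientation: [0.994, 0.106, 0.0, -0.0]
ft_force: [-0.3, -0.4, -1.1]
grip_width: 0.0298
```

>>> move_arm(plan=[[[0, 0, 0, 0, 0], [0, 0, 0, 0, 0], [0, 0, 0, 0, 0], [0, 0, 0, 0, 0], [0, 0, 0, 0, 0]]])

```text
clock: 11.48
ee_pos: [0.457, 0.2684, 0.183]
orientation: [0.994, 0.106, 0.0, -0.0]
ft_force: [0.7, -0.4, -1.1]
grip_width: 0.0298
```

>>> move_arm(plan=[[[0, 0, 0, 0, 0], [0, 0, 0, 0, 0], [0, 0, 0, 0, 0], [0, 0, 0, 0, 0], [0, 0, 0, 0, 0]]])

```text
clock: 12.1
ee_pos: [0.457, 0.2684, 0.1829]
orientation: [0.994, 0.106, 0.0, -0.0]
ft_force: [0.0, 0.2, -1.9]
grip_width: 0.0299
```

>>> move_arm(plan=[[[0, 0, 0, 0, 0], [0, 0, 0, 0, 0], [0, 0, 0, 0, 0], [0, 0, 0, 0, 0], [0, 0, 0, 0, 0]]])

```text
clock: 12.72
ee_pos: [0.457, 0.2684, 0.1829]
orientation: [0.994, 0.106, -0.0, -0.0]
ft_force: [-0.1, -0.2, -0.5]
grip_width: 0.03
```

```bash
python3 - <<'E'
from h import *
s=robot.read_state();print('window',s['ee_pos']+R.from_quat(s['orientation']).as_matrix()@[.05,0,.043])
to(.447,.0886,.317,-77.85)
E
```

```text
window [0.50590156 0.27890079 0.13991089]
t 12.725 tcp [0.457  0.2684 0.1829] yaw -77.85 down [-0.  0. -1.] w 0.03 F [-0.1 -0.2 -0.5] q [-0.94  0.28  0.41  1.94 -0.14  0.94 -1.83]
  -> [-0.1191  0.4341 -0.3352] spin 0.0
```

Held still for over 3 s at 60 mm. Going back up and along the same path.

>>> move_arm(plan=[[[0, 0, -0.03, 0, 0], [0, 0.01, -0.1, 0, 0], [-0.02, 0.06, -0.19, 0, 0], [-0.045, 0.14, -0.26, 0, 0], [-0.07, 0.24, -0.31, 0, 0]]])

```text
clock: 13.35
ee_pos: [0.4502, 0.1682, 0.3092]
orientation: [0.994, 0.107, 0.001, -0.001]
ft_force: [0.3, -1.0, -1.8]
grip_width: 0.0296
```

```bash
python3 -c "
from h import *
to(.446,.05,.32,-77.85);to(.464,-.083,.31,-77.85)"
```

```text
t 13.35 tcp [0.4502 0.1682 0.3092] yaw -77.76 down [ 0.0025  0.0017 -1.    ] w 0.0296 F [ 0.3 -1.  -1.8] q [-0.89  0.06  0.48  1.88 -0.03  1.2  -1.76]
  -> [-0.0729  0.2866 -0.0275] spin 0.0019
t 13.35 tcp [0.4502 0.1682 0.3092] yaw -77.76 down [ 0.0025  0.0017 -1.    ] w 0.0296 F [ 0.3 -1.  -1.8] q [-0.89  0.06  0.48  1.88 -0.03  1.2  -1.76]
  -> [-0.0995  0.6211 -0.003 ] spin 0.0019
```

>>> move_arm(plan=[[[-0.03, 0.11, -0.02, 0, 0], [-0.06, 0.23, -0.03, 0, 0], [-0.08, 0.36, -0.03, 0, 0], [-0.09, 0.49, -0.02, 0, 0], [-0.1, 0.62, -0.003, 0, 0]]])

```text
clock: 13.98
ee_pos: [0.4632, -0.0841, 0.3093]
orientation: [0.994, 0.106, 0.001, -0.001]
ft_force: [0.6, 0.8, -2.0]
grip_width: 0.0293
```

```bash
python3 -c "
from h import *
to(.4855,-.2195,.2,-77.85)"
```

```text
t 13.975 tcp [ 0.4632 -0.0841  0.3093] yaw -77.84 down [ 0.0029  0.0013 -1.    ] w 0.0293 F [ 0.6  0.8 -2. ] q [-0.62  0.04  0.74  1.91 -0.03  1.2  -1.22]
  -> [-0.0177  0.3428  0.273 ] spin 0.0002
```

>>> move_arm(plan=[[[-0.005, 0.1, 0.03, 0, 0], [-0.01, 0.2, 0.1, 0, 0], [-0.015, 0.28, 0.18, 0, 0], [-0.018, 0.33, 0.24, 0, 0], [-0.018, 0.343, 0.273, 0, 0]]])

```text
clock: 14.6
ee_pos: [0.4844, -0.2191, 0.1984]
orientation: [0.995, 0.105, -0.0, 0.0]
ft_force: [-0.4, -0.4, -1.9]
grip_width: 0.0297
```

>>> move_arm(plan=[[[0, 0, 0, 0, 0], [0, 0, 0, 0, 0], [0, 0, 0, 0, 0], [0, 0, 0, 0, 0], [0, 0, 0, 0, 0]]])

```text
clock: 15.22
ee_pos: [0.4849, -0.2176, 0.1992]
orientation: [0.994, 0.106, 0.0, -0.0]
ft_force: [0.8, 0.1, -1.4]
grip_width: 0.0295
```

```bash
python3 - <<'E'
from h import *
to(.4855,-.2195,.053,-77.85)
im,d=eyes.snapshot('side');s=robot.read_state();P=cloud('side',d)
Q=(P.reshape(-1,3)-s['ee_pos'])@R.from_quat(s['orientation']).as_matrix()
h=(abs(Q[:,1])<.02)&(Q[:,0]<-.03)&(Q[:,0]>-.095)&(Q[:,2]<-.02)&(Q[:,2]>-.045)
print(h.sum(),'x min (exp -.078)',np.percentile(Q[h],1,axis=0),np.percentile(Q[h],99,axis=0),'slope z/x, y/x',np.polyfit(Q[h][:,0],Q[h][:,2],1)[0],np.polyfit(Q[h][:,0],Q[h][:,1],1)[0])
E
```

```text
t 15.225 tcp [ 0.4849 -0.2176  0.1992] yaw -77.82 down [ 6.e-04  2.e-04 -1.e+00] w 0.0295 F [ 0.8  0.1 -1.4] q [-0.31  0.32  0.81  1.94 -0.28  1.   -0.72]
  -> [1.000e-04 4.900e-03 3.655e-01] spin 0.0006
257 x min (exp -.078) [-0.08099901 -0.01522761 -0.038066  ] [-0.03059396  0.01401019 -0.02095071] slope z/x, y/x -0.07740474572939306 0.049991444983264646
```

>>> move_arm(plan=[[[0.0, 0.005, 0.02, 0, 0], [0.0, 0.005, 0.1, 0, 0], [0.0, 0.005, 0.2, 0, 0], [0.0, 0.005, 0.27, 0, 0], [0.0, 0.005, 0.3, 0, 0]]])

```text
clock: 15.9
ee_pos: [0.4841, -0.2196, 0.077]
orientation: [0.994, 0.106, -0.002, -0.0]
ft_force: [0.3, 0.7, -1.6]
grip_width: 0.0296
```

>>> move_arm(plan=[[[0, 0, 0, 0, 0], [0, 0, 0, 0, 0], [0, 0, 0, 0, 0], [0, 0, 0, 0, 0], [0, 0, 0, 0, 0]]])

```text
clock: 16.52
ee_pos: [0.4854, -0.2198, 0.0792]
orientation: [0.994, 0.106, 0.0, -0.0]
ft_force: [-1.0, 0.2, -1.9]
grip_width: 0.0297
```

```bash
python3 - <<'E'
from h import *
to(.4855,-.2195,.053,-77.85)
im,d=eyes.snapshot('side');save('s6.png',cv2.resize(im[170:300,260:400],None,fx=4,fy=4))
E
```

```text
t 16.525 tcp [ 0.4854 -0.2198  0.0792] yaw -77.84 down [ 7.e-04  1.e-04 -1.e+00] w 0.0297 F [-1.   0.2 -1.9] q [-0.19  0.49  0.7   2.04 -0.46  0.77 -0.57]
  -> [ 0.0003 -0.0006  0.0656] spin 0.0003
```

View pics/s6.png

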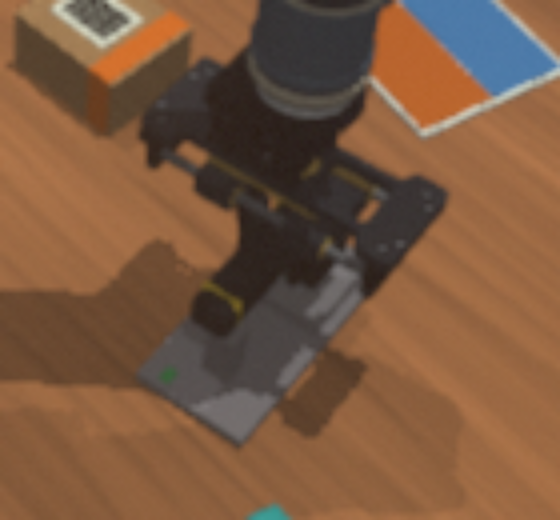

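The scanner is lined up over the stand, with its tail over the post as before. Lowering slowly.

>>> move_arm(plan=[[[0, 0, 0.02, 0, 0], [0, 0, 0.035, 0, 0], [0, 0, 0.05, 0, 0], [0, 0, 0.06, 0, 0], [0, 0, 0.064, 0, 0]]])

```text
clock: 17.2
ee_pos: [0.485, -0.2198, 0.0529]
orientation: [0.994, 0.106, -0.0, -0.0]
ft_force: [-0.5, -0.4, -0.1]
grip_width: 0.0298
```

>>> move_arm(plan=[[[0, 0, 0, 0, 0], [0, 0, 0, 0, 0], [0, 0, 0, 0, 0], [0, 0, 0, 0, 0], [0, 0, 0, 0, 0]]])

```text
clock: 17.82
ee_pos: [0.4853, -0.2198, 0.0534]
orientation: [0.994, 0.106, 0.0, -0.0]
ft_force: [0.3, 0.3, -1.5]
grip_width: 0.0295
```

```bash
python3 -c "
from h import *
to(.4855,-.2195,.053,-77.85)"
```

```text
t 17.825 tcp [ 0.4853 -0.2198  0.0534] yaw -77.85 down [ 1.e-04  1.e-04 -1.e+00] w 0.0295 F [ 0.3  0.3 -1.5] q [-0.16  0.53  0.66  2.05 -0.5   0.72 -0.54]
  -> [ 0.0007 -0.0006  0.0009] spin 0.0001
```

>>> move_arm(plan=[[[0, 0, 0.0015, 0, 0], [0, 0, 0.0015, 0, 0], [0, 0, 0.0015, 0, 0], [0, 0, 0.0015, 0, 0], [0, 0, 0.0015, 0, 0]]])

```text
clock: 18.45
ee_pos: [0.4853, -0.2199, 0.0529]
orientation: [0.994, 0.106, 0.0, -0.0]
ft_force: [-1.8, 0.3, 2.5]
grip_width: 0.0295
```

>>> move_arm(plan=[[[0, 0, 0, 0, 0.4], [0, 0, 0, 0, 0.5], [0, 0, 0, 0, 0.7], [0, 0, 0, 0, 1], [0, 0, 0, 0, 1]]])

```text
clock: 19.08
ee_pos: [0.4852, -0.2198, 0.0527]
orientation: [0.994, 0.106, 0.0, -0.0]
ft_force: [0.4, 0.6, 0.7]
grip_width: 0.0657
```

>>> move_arm(plan=[[[0, 0, 0, 0, 1], [0, 0, 0, 0, 1], [0, 0, -0.03, 0, 1], [0, 0, -0.08, 0, 1], [0, 0, -0.15, 0, 1]]])

```text
clock: 19.7
ee_pos: [0.4849, -0.2198, 0.1136]
orientation: [0.994, 0.106, -0.0, -0.0]
ft_force: [-0.2, 0.1, 0.8]
grip_width: 0.0868
```

>>> move_arm(plan=[[[0, 0, -0.1, 0, 1], [0, 0, -0.22, 0, 1], [-0.02, -0.1, -0.3, 0, 1], [-0.04, -0.25, -0.35, 0, 1], [-0.04, -0.4, -0.37, 0, 1]]])

```text
clock: 20.32
ee_pos: [0.4355, -0.0662, 0.2624]
orientation: [0.995, 0.105, 0.002, -0.001]
ft_force: [0.8, 1.5, -0.4]
grip_width: 0.0868
```

>>> move_arm(plan=[[[0, -0.12, 0, 0, 1], [0, -0.25, 0, 0, 1], [0, -0.35, 0, 0, 1], [0, -0.42, 0, 0, 1], [0, -0.45, 0, 0, 1]]])

```text
clock: 20.95
ee_pos: [0.3977, 0.1102, 0.2612]
orientation: [0.994, 0.107, 0.0, -0.0]
ft_force: [-0.7, -0.5, -0.3]
grip_width: 0.0871
```

```bash
python3 - <<'E'
from h import *
def rect(n,pts):
    (c,s,a)=cv2.minAreaRect(pts.astype(np.float32));print(n,len(pts),np.round(c,4),np.round(s,4),round(a,1))
to(.45,.1,.3,-77.85)
ims=[]
for c in ['top','side']:
    im,d=eyes.snapshot(c);ims.append(im);P=cloud(c,d);X,Y,Z=P[...,0],P[...,1],P[...,2]
    box=lambda x0,x1,y0,y1,z0,z1:cv2.morphologyEx(((X>x0)&(X<x1)&(Y>y0)&(Y<y1)&(Z>z0)&(Z<z1)).astype(np.uint8),cv2.MORPH_OPEN,np.ones((3,3)))>0
    p=P[box(.38,.62,-.3,-.13,.078,.0945)];h=P[box(.38,.62,-.3,-.13,.0955,.108)]
    q=p[:,:2]-p[:,:2].mean(0);w=np.linalg.svd(q,full_matrices=0)[2][0];w*=np.sign(w[0])
    print(c,'handle',p.mean(0),'yaw',np.degrees(np.arctan2(w[1],w[0])),'head',np.median(h,0) if len(h) else None)
    for n,zt,b in [('green',.08,(.42,.6,.18,.36)),('orange',.06,(.48,.63,-.04,.13))]:
        m=box(*b,zt-.006,zt+.006)
        if m.any(): rect(n,P[m][:,:2])
save('s7.png',np.hstack([cv2.resize(ims[1][120:290,200:400],None,fx=2,fy=2),cv2.resize(ims[0][120:290,140:340+20],None,fx=1.7,fy=2)]))
E
```

```text
t 20.95 tcp [0.3977 0.1102 0.2612] yaw -77.74 down [ 5.e-04  6.e-04 -1.e+00] w 0.0871 F [-0.7 -0.5 -0.3] q [-0.95 -0.04  0.57  2.08  0.02  1.09 -1.75]
  -> [ 0.1225  0.0525 -0.0969] spin 0.0024
top handle [ 0.4573339  -0.22381539  0.08510172] yaw 10.903719711058082 head [ 0.53008947 -0.20964316  0.09942022]
green 279 [0.5035 0.3104] [0.0911 0.0331] 5.2
orange 948 [0.5573 0.0452] [0.0919 0.109 ] 4.0
side handle [ 0.45989344 -0.22640544  0.08691125] yaw 10.734615097032165 head [ 0.52880177 -0.21186985  0.10166861]
green 486 [0.506  0.2709] [0.0902 0.1129] 1.1
orange 719 [0.5581 0.0453] [0.0944 0.114 ] 3.9
```

View pics/s7.png

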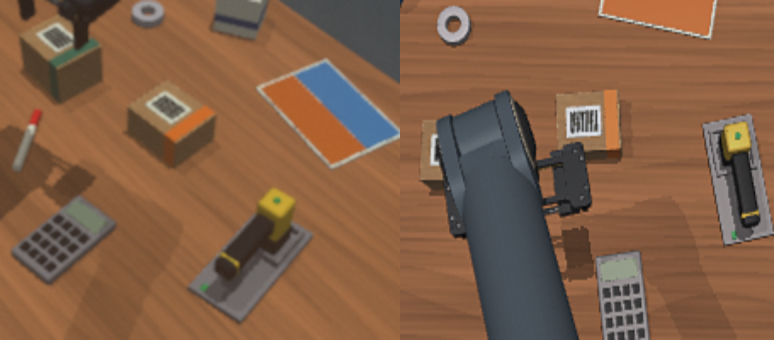

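The scanner is seated at its starting pose to within about 1 mm and 1°. Both cartons are where they were, and the arm is clear. Handing in.

```bash
python3 -c "
from h import *
print(ticket.hand_in())"
```

```text
the job is handed in; nothing more can be done
None
```

The green-banded carton is booked in, the scanner is back in its stand, and I handed the job in at about 21 s of the 48 s. The hand-in reports no verdict.

- **Scan:** I held the scanner level for about 3 s. By my measurements its window was at (0.506, 0.279, 0.140), straight over the middle of the label and 60 mm above it. The position under the window comes from the carton's outline plus the given 8 mm offset. My direct fit of the white label did not isolate it cleanly (58–70 mm or more, against 46 x 60 mm), so I did not use it.
- **Orange carton:** I carried the scanner high and to the robot's side of it, never stopping over its label.
- **Stand:** The scanner is seated in the pocket and on the post, within about 1–1.5 mm and 1–1.5° of where it started.
- **Cartons:** The side camera puts the green carton within about 2 mm of its first reading, and the orange one is within 0.5 mm. The arm partly hid the green carton from the top camera, so its final position rests on the side view only.
- **Robot:** Wrist force readings stayed within about 4 N. At the end the gripper was open and clear of everything.

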